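Switch on the main lamp at the animation table

TASK

Take the wooden-handled stylus out of its stand and use its tip to press down the raised end of the one wide rocker in the row of switches, so that it flips fully over. Leave the slim rockers as they are, touch no switch with the gripper itself, then put the stylus back upright in its stand.

Things in the scene. Friction and masses are not known exactly. Their poses are not given: they have to be found in the camera images.
- stylus_handle (a point): Centre of the stylus's upright round handle (pale wood, 18 mm across, 70 mm long; ~50 g). Below it: a dark wooden disc flange, 40 mm across, 8 mm thick, resting on the stand's top; then a steel shaft 11 mm across, 60 mm long, blunt tip, hanging in the hole. Tip 103 mm below this point, flange's underside 43 mm below, handle's top 35 mm above. z points up along the stylus.
- stand_mouth (a point): Centre of the hole's mouth on top of the stylus's stand: a fixed wooden block 80 x 80 mm, 72 mm high, with one square hole 22 mm wide, 66 mm deep. The stylus is home when its flange lies flat on the block: handle centre 43 mm above this point and within about 6 mm sideways. z is up, x and y along the block's sides.
- main_near (a point): The point to press: top of the wide white rocker's raised front end (the end towards the robot), mid-width, 18 mm from its pivot. Rocker 56 mm long, 34 mm wide, in any of 4 places in a row at 44 mm spacing; x runs along it to the back, y along the pivot, z out of its face. Sinks 9 mm when flipped, at about 3 N. Raised end 55 mm above the table, cheeks at the row's ends 50 mm, bar behind 45 mm.
- main (a joint): Angle of the wide rocker, rad: 0 to 0.05 at the start (front end raised), 0.5 at its stop (front end down, fully flipped). It has friction and stays where it is left.
- slim_a_near (a point): A slim rocker of the bank, 14 mm wide, otherwise like the wide one (same length, pivot and height); it may lie in any other place of the row and be set either way. To be left as it is. This point is on its upper face, 18 mm from its pivot towards the bank's front.
- slim_b_near (a point): A slim rocker of the bank, 14 mm wide, otherwise like the wide one (same length, pivot and height); it may lie in any other place of the row and be set either way. To be left as it is. This point is on its upper face, 18 mm from its pivot towards the bank's front.
- slim_c_near (a point): A slim rocker of the bank, 14 mm wide, otherwise like the wide one (same length, pivot and height); it may lie in any other place of the row and be set either way. To be left as it is. This point is on its upper face, 18 mm from its pivot towards the bank's front.
There are look-alikes about, which are no part of the job. What is shaped like the part that bears stand_mouth but orange or turquoise is not meant. Leave any yellow look-alike of the part that bears stylus_handle alone.

How it is judged:
By the outcome, as a careful person would: the job done as asked, in the order asked, and still so for the second after the job is handed in, with the robot touching nothing.
It also fails if it takes over 48 s, if anything falls off the work surface, if the arm or the gripper's body presses on something with over 40 N, if the wrist force passes 120 N, or if a joint passes its speed limit or range.

ROBOT

A 6-joint arm with a two-finger parallel gripper is mounted at the origin on the work surface. World frame = base frame: x ahead of the robot, y to its left, z up, the work surface at z = 0. Lengths are in m, angles in rad, forces in N, time in s.
With the tool pointing down it reaches from about 0.25 to 0.775 m from the base axis. Payload 4 kg.
Tool frame: the origin (TCP) lies midway between the tips of the shut fingers; the grasp point (between the pads) lies robot.grip_point_offset behind it (robot.grip_point_offset is the distance from the TCP to the grasp point, in m); z points along the fingers, x is the direction in which the jaws open and shut, and the axes are right-handed (so a half turn about z gives the same grasp; the last joint's range is limited). The gripper opens to 94 mm and grips with 3 to 60 N. Pads are 16 mm wide; open, the fingers measure 119 mm over their backs; the gripper's body (75 mm by 177 mm) begins 78 mm behind the grasp point.
Start: joints at [1.124, 0.087, 1.371, -0, 1.684, -0.103], TCP at [0.185, 0.518, 0.206] pointing down, gripper open.
Joint ranges: [-3.1, 3.1], [-0.76, 2.03], [0.27, 2.55], [-1.08, 4.22], [0.17, 2.65], [-2.57, 2.57]. Speed limits (rad/s): [2.79, 2.79, 3.14, 3.14, 3.14, 3.14].

INTERFACE

Orientations are given as [roll, pitch, yaw] about the fixed x, y, z axes, in that order (R = Rz(yaw) Ry(pitch) Rx(roll)).
In Python, from bench import robot, optics, finder gives the robot as it stands. The module is installed in compiled form; this text tells all that it offers.
- The arm moves only by the tool arm_command, never from a script. Its argument "plan" is a list of rows, each a list of 5 numbers: the opening, from 0 (shut) to 1 (fully open), then the shift along the world's x, y, z in m, then the turn about the world's z in degrees. A call has 1 to 10 rows; each row is the pose to reach, as a shift and turn from the pose commanded when the call began; what a row does not reach only later rows make up. A row lasts 1/8 s, in which the tool goes at most 62.5 mm and 10.7 degrees, less where a joint would pass 70% of its speed; a pose out of reach is approached as far as the arm can. A call with a gripper value outside its range is refused whole. The fingers move at their own pace and stop on an object; the grip force is fixed at half the most. Time passes only in rows, so rows that repeat a pose let the fingers close. It gives the time, the measured TCP pose, the force and the opening at its end, in the units of the state.
- robot.get_obs(): the state, without advancing time (a new reading comes with each control period).
- optics.snapshot(name): name is "side" or "top" or "wrist"; returns a dict with "image" (420x560x3 uint8, red, green, blue), "fx", "fy", "cx", "cy" (pixels), "position" and "rotation" of the camera in the world; the wrist camera has in their place "hand_eye" (4x4, takes a point from camera to tool coordinates, whose origin is the TCP and whose axes are the tool frame's). Camera axes: x right, y down, z forward; pixel columns grow to the right and rows downward; lengths in m; the calibration is good to about 2 mm. A picture is of the moment at which its call begins: read the wrist's pose just before it. There is no depth.
- robot.close_job(): hands the job in, once; it reports no verdict.
Trained networks look in the newest picture that a camera, given by its name, has taken for a name from the list of things; names that differ only in an ending like _2 or _b are one class to them, and where a whole thing is asked for, a point or a joint stands for the part that bears it (a point fixed in the world has none). Each returns a list of dicts, best first, with "p" (0 to 1); they miss things now and then, are a little off and sometimes report something else, mostly with a low value. They report only what shows in the picture. A call takes as long as a camera call. They do not tell look-alikes from the thing itself.
- finder.masks_of(label, camera): "pixels" (420x560 bool, what is visible of it) and "extent" ([left, top, right, bottom] in pixels, round what is visible of it).
The state is a dict: "time": time; "joint_positions": joint angles; "qvel": joint speeds; "joint_torque": joint torques, N m; "tool_pos": TCP position; "ee_rot": TCP orientation; "wrist_force": force on the tool from outside, world axes, zero at the start; "wrist_torque": the same for the moment, N m; "width": finger opening in m.
Only numpy, scipy, OpenCV 4.12 (cv2) and the standard library are available. Lean on these libraries where they do the work, as an engineer would, in place of code of your own. Each camera call takes 0.05 s, during which the arm holds its last target.

## Working session

There is one attempt and no reset: what is moved stays moved. The work goes in short steps, Python scripts to look and compute and a tool call to move; the robot and the scene stay as the last step left them, time stands still between calls to the robot, and variables do not carry over. Pictures are saved under pics/ and viewed, and the job is handed in when it is done.

Besides the shell and the picture viewer there is one more tool, called as name([rows], argument=value, ...), one row to a line, values as JSON. arm_command: Moves the arm, as the interface text tells. Its arguments: {"type":"object","properties":{"plan":{"type":"array","items":{"type":"array","items":{"type":"number"}}}},"required":["plan"]}

```bash
mkdir -p pics
cat > h.py <<'E'
import numpy as np, cv2
from bench import robot, optics, finder
from scipy.spatial.transform import Rotation as R
def snap(c,fn=None):
    o=robot.get_obs(); s=optics.snapshot(c)
    if 'hand_eye' in s:
        T=np.eye(4);T[:3,:3]=R.from_euler('xyz',o['ee_rot']).as_matrix();T[:3,3]=o['tool_pos']
        W=T@np.array(s['hand_eye']); s['position']=W[:3,3]; s['rotation']=W[:3,:3]
    if fn: cv2.imwrite('pics/'+fn,cv2.cvtColor(s['image'],cv2.COLOR_RGB2BGR))
    return s
def at_z(s,u,v,z):
    d=np.array(s['rotation'])@np.array([(u-s['cx'])/s['fx'],(v-s['cy'])/s['fy'],1]); p=np.array(s['position'])
    return p+d*(z-p[2])/d[2]
def proj(s,P):
    q=np.array(s['rotation']).T@(np.array(P)-np.array(s['position']))
    return np.array([s['fx']*q[0]/q[2]+s['cx'],s['fy']*q[1]/q[2]+s['cy']])
E
python3 - <<'E'
from h import *
np.set_printoptions(precision=4,suppress=True)
print(robot.grip_point_offset, robot.get_obs())
for c in ['top','side','wrist']:
    s=snap(c,c+'0.png'); print(c,np.array(s['position']),s['fx'])
    for n in ['stylus_handle','stand_mouth','main_near','slim_a_near']:
        for r in finder.masks_of(n,c): 
            m=r['pixels'];ys,xs=np.nonzero(m);print(n,round(r['p'],2),r['extent'],xs.mean().round(1),ys.mean().round(1))
E
```

```text
0.0188 {'time': 0.0, 'joint_positions': array([ 1.1239,  0.088 ,  1.3722, -0.    ,  1.6836, -0.1031]), 'qvel': array([ 0.0004, -0.0007, -0.0004, -0.0014,  0.0002, -0.001 ]), 'joint_torque': array([  0.0004, -34.0174, -30.2434,   0.0718,   0.0329,  -0.0002]), 'tool_pos': array([0.1852, 0.5173, 0.2043]), 'ee_rot': array([-3.1414,  0.0021,  1.227 ]), 'wrist_force': array([ 0.2874, -0.9381, -0.6078]), 'wrist_torque': array([-0.0261, -0.0334,  0.0096]), 'width': 0.09428804349090414}
top [ 0.4749 -0.108   1.0756] 408.41515040892784
stylus_handle 0.63 [353.0, 187.8, 371.3, 203.4] 361.2 195.2
stylus_handle 0.5 [353.3, 148.6, 366.1, 163.1] 357.2 153.2
stand_mouth 0.75 [336.8, 175.9, 387.8, 217.5] 358.6 196.7
stand_mouth 0.64 [351.6, 232.6, 394.3, 278.0] 372.9 255.9
stand_mouth 0.59 [395.9, 177.2, 443.5, 218.2] 416.4 196.6
main_near 0.72 [212.5, 210.4, 226.7, 234.2] 218.9 221.5
main_near 0.3 [351.0, 186.7, 370.7, 204.6] 361.3 195.1
side [ 0.1136 -0.6037  0.7883] 416.97634883431436
stylus_handle 0.86 [340.4, 239.9, 363.4, 279.0] 351.3 262.3
stylus_handle 0.79 [370.5, 220.9, 391.2, 261.0] 380.8 240.6
stand_mouth 0.82 [374.3, 292.2, 437.2, 360.7] 403.2 324.8
stand_mouth 0.62 [282.3, 297.6, 339.9, 363.6] 310.1 330.6
stand_mouth 0.56 [326.9, 250.0, 375.3, 307.1] 348.3 281.5
main_near 0.74 [217.8, 195.8, 241.8, 213.9] 228.4 204.5
wrist [0.1219 0.5413 0.3837] 306.0648008782866
```

View pics/top0.png

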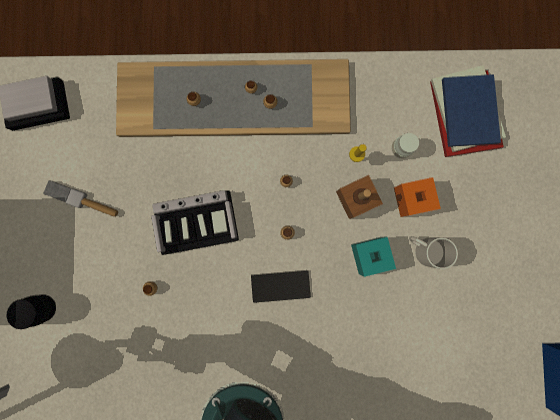

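View pics/side0.png

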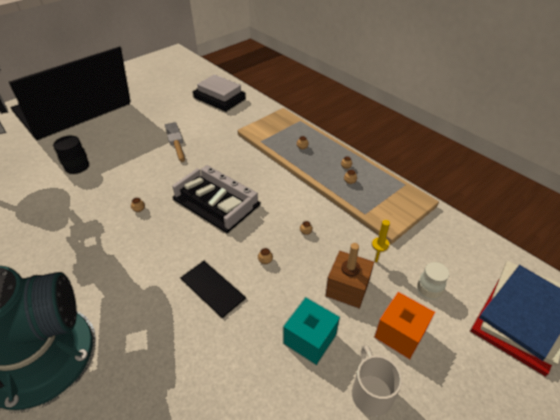

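Run:
```python
from h import *
np.set_printoptions(precision=4,suppress=True)
t=cv2.imread('pics/top0.png');s=cv2.imread('pics/side0.png')
a=cv2.resize(t[175:265,145:255],None,fx=5,fy=5,interpolation=cv2.INTER_CUBIC)
b=cv2.resize(t[130:290,330:470],None,fx=4,fy=4,interpolation=cv2.INTER_CUBIC)
cv2.imwrite('pics/cb.png',a);cv2.imwrite('pics/cs.png',b)
c=cv2.resize(s[150:240,165:275],None,fx=5,fy=5,interpolation=cv2.INTER_CUBIC)
d=cv2.resize(s[210:310,310:410],None,fx=5,fy=5,interpolation=cv2.INTER_CUBIC)
cv2.imwrite('pics/cb2.png',c);cv2.imwrite('pics/cs2.png',d)
```

```text
(no output)
```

View pics/cb.png

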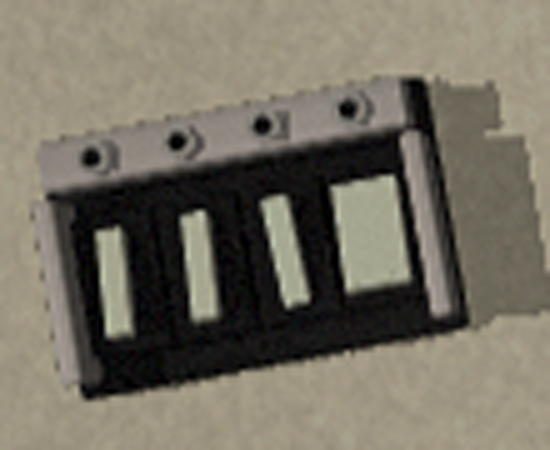

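View pics/cs.png

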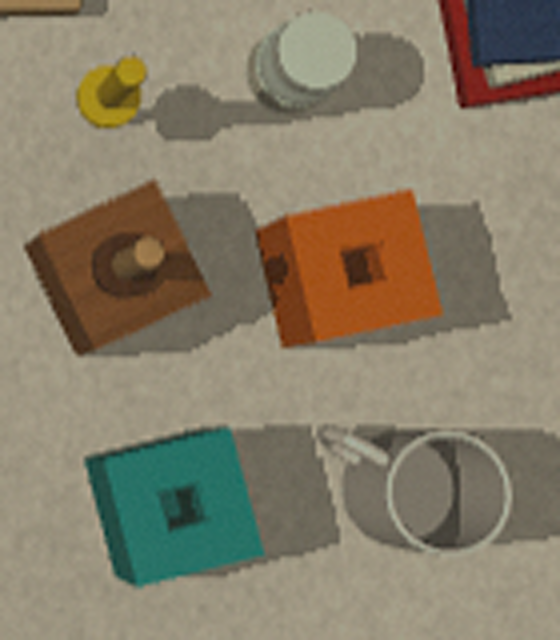

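View pics/cb2.png

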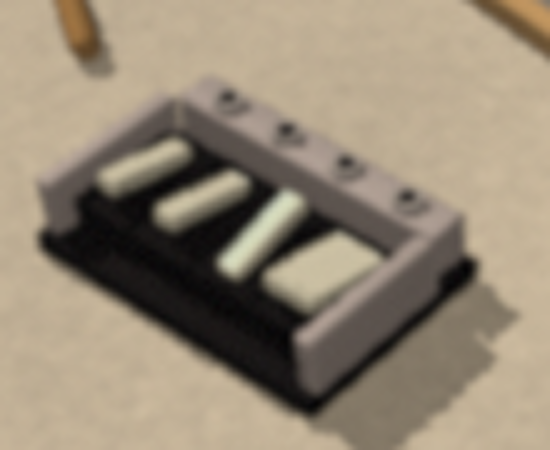

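View pics/cs2.png

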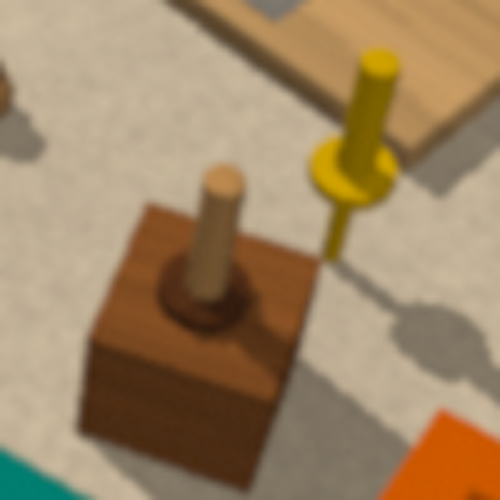

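Run:
```python
from h import *
np.set_printoptions(precision=4,suppress=True)
t=snap('top');s=snap('side')
def tri(a,b):
    A=[];B=[]
    for c,(u,v) in((t,a),(s,b)):
        p=np.array(c['position']);d=(at_z(c,u,v,0)-p);d/=np.linalg.norm(d);P=np.eye(3)-np.outer(d,d);A.append(P);B.append(P@p)
    return np.linalg.solve(sum(A),sum(B))
print('htop tri',tri((367.5,193),(354.8,246.4)))
print('htop', at_z(t,367.5,193,.150),at_z(s,354.8,246.4,.150))
print('flange top',at_z(t,361,196,.080),at_z(s,310+205/5,210+290/5,.08))
T=lambda x,y,z=.072:at_z(t,330+x/4,130+y/4,z)
S=lambda x,y,z=.072:at_z(s,310+x/5,210+y/5,z)
print('stand top corners',*[T(*p)for p in((42,233),(155,180),(210,296),(97,350))])
print('side',*[S(*p)for p in((148,205),(320,262),(277,397),(92,342))])
print('yellow top',T(132,68,.14),T(110,97,.07))
# wide rocker corners
B=lambda x,y,z:at_z(t,145+x/5,175+y/5,z)
C=lambda x,y,z:at_z(s,165+x/5,150+y/5,z)
f=[B(345,295,.055),B(411,280,.055)];b=[B(330,185,.041),B(398,175,.041)]
print('top front',f,'back',b)
fs=[C(264,275,.055),C(310,303,.055)];bs=[C(340,233,.041),C(385,258,.041)]
print('side front',fs,'back',bs)
for F,K in((f,b),(fs,bs)):
    F=sum(F)/2;K=sum(K)/2;d=F-K;print('mid',(F+K)/2,'len',np.linalg.norm(d),'yaw',np.degrees(np.arctan2(-d[1],-d[0])))
```

```text
Traceback (most recent call last):
  File "h.py", line 13, in at_z
    return p+d*(z-p[2])/d[2]
                        ~^^^
IndexError: invalid index to scalar variable.
```

Run:
```python
from h import *
t=snap('top');print(t['rotation'],snap('side')['rotation'])
```

```text
[-3.06835315  0.00992901 -1.58206758] [-2.37484671  0.00355518 -0.72695346]
```

Rotation is given as roll, pitch, yaw; converting.

```bash
sed -i "s/    if fn:/    s['rotation']=np.array(s['rotation'])\n    if s['rotation'].ndim==1: s['rotation']=R.from_euler('xyz',s['rotation']).as_matrix()\n    if fn:/" h.py
cat > m.py <<'E'
from h import *
np.set_printoptions(precision=4,suppress=True)
t=snap('top');s=snap('side')
def tri(a,b):
    A=[];B=[]
    for c,(u,v) in((t,a),(s,b)):
        p=np.array(c['position']);d=(at_z(c,u,v,0)-p);d/=np.linalg.norm(d);P=np.eye(3)-np.outer(d,d);A.append(P);B.append(P@p)
    return np.linalg.solve(sum(A),sum(B))
print('htop tri',tri((367.5,193),(354.8,246.4)))
print('htop', at_z(t,367.5,193,.150),at_z(s,354.8,246.4,.150))
print('flange top',at_z(t,361,196,.080),at_z(s,310+205/5,210+290/5,.08))
T=lambda x,y,z=.072:at_z(t,330+x/4,130+y/4,z)
S=lambda x,y,z=.072:at_z(s,310+x/5,210+y/5,z)
print('stand top corners',*[T(*p)for p in((42,233),(155,180),(210,296),(97,350))])
print('side',*[S(*p)for p in((148,205),(320,262),(277,397),(92,342))])
print('yellow top',T(132,68,.14),T(110,97,.07))
# wide rocker corners
B=lambda x,y,z:at_z(t,145+x/5,175+y/5,z)
C=lambda x,y,z:at_z(s,165+x/5,150+y/5,z)
f=[B(345,295,.055),B(411,280,.055)];b=[B(330,185,.041),B(398,175,.041)]
print('top front',f,'back',b)
fs=[C(264,275,.055),C(310,303,.055)];bs=[C(340,233,.041),C(385,258,.041)]
print('side front',fs,'back',bs)
for F,K in((f,b),(fs,bs)):
    F=sum(F)/2;K=sum(K)/2;d=F-K;print('mid',(F+K)/2,'len',np.linalg.norm(d),'yaw',np.degrees(np.arctan2(-d[1],-d[0])))
E
python3 m.py
```

```text
htop tri [ 0.5747 -0.3031  0.1467]
htop [ 0.5742 -0.3023  0.15  ] [ 0.5724 -0.3047  0.15  ]
flange top [ 0.5746 -0.3009  0.08  ] [ 0.5724 -0.3056  0.08  ]
stand top corners [ 0.5952 -0.2525  0.072 ] [ 0.6273 -0.323   0.072 ] [ 0.555  -0.3548  0.072 ] [ 0.5225 -0.2846  0.072 ]
side [ 0.5937 -0.2546  0.072 ] [ 0.6256 -0.3252  0.072 ] [ 0.5589 -0.3578  0.072 ] [ 0.5224 -0.2889  0.072 ]
yellow top [ 0.6826 -0.2969  0.14  ] [ 0.68   -0.2969  0.07  ]
top front [array([0.4862, 0.0631, 0.055 ]), array([0.4933, 0.0301, 0.055 ])] back [array([0.5423, 0.0731, 0.041 ]), array([0.547 , 0.0385, 0.041 ])]
side front [array([0.4869, 0.0575, 0.055 ]), array([0.4923, 0.0262, 0.055 ])] back [array([0.5417, 0.0691, 0.041 ]), array([0.5477, 0.0387, 0.041 ])]
mid [0.5172 0.0512 0.048 ] len 0.05735603258720206 yaw 9.522885818346309
mid [0.5171 0.0479 0.048 ] len 0.05810378866280394 yaw 12.33231364832826
```

arm_command([
  [1,0.39,-0.82,0.036,0],
  [1,0.39,-0.82,0.036,0],
  [1,0.39,-0.82,0.036,0],
  [1,0.39,-0.82,0.036,0],
  [1,0.39,-0.82,0.036,0],
  [1,0.39,-0.82,0.036,0],
  [1,0.39,-0.82,0.036,0],
  [1,0.39,-0.82,0.036,0],
  [1,0.39,-0.82,0.036,0],
  [1,0.39,-0.82,0.036,0],
])

```text
time: 2.3
tool_pos: [0.4542, -0.0482, 0.2307]
ee_rot: [3.14, -0.001, 1.226]
wrist_force: [1.2, 1.0, -0.2]
width: 0.0942
```

arm_command([
  [1,0.12,-0.255,0.01,0],
  [1,0.12,-0.255,0.01,0],
  [1,0.12,-0.255,0.01,0],
  [1,0.12,-0.255,0.01,0],
  [1,0.12,-0.255,0.01,0],
  [1,0.12,-0.255,0.01,0],
  [1,0.12,-0.255,0.01,0],
])

```text
time: 3.18
tool_pos: [0.5734, -0.3002, 0.2402]
ee_rot: [-3.141, -0.001, 1.228]
wrist_force: [0.2, 0.3, 0.2]
width: 0.0941
```

Run:
```python
from h import *
np.set_printoptions(precision=4,suppress=True)
o=robot.get_obs();print(o['tool_pos'],o['ee_rot'],o['wrist_force'])
s=snap('wrist','w1.png');print(s['position'])
for r in finder.masks_of('stylus_handle','wrist'): print(r['p'],r['extent'])
for z in(.15,.08):print(proj(s,[.574,-.303,z]))
```

```text
[ 0.5734 -0.3002  0.2402] [-3.1409 -0.0008  1.2275] [0.1562 0.3098 0.1743]
[ 0.5099 -0.277   0.4185]
0.84 [294.0, 254.3, 322.8, 295.6]
0.69 [258.5, 180.6, 290.7, 225.2]
[269.7133 215.0162]
[270.3558 199.5547]
```

View pics/w1.png

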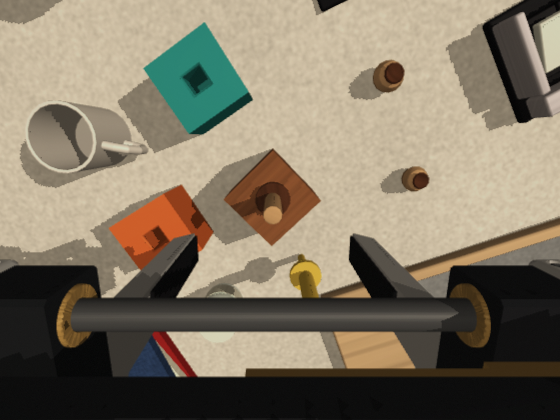

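Run:
```python
from h import *
np.set_printoptions(precision=4,suppress=True)
s=snap('wrist')
t=cv2.resize(cv2.cvtColor(s['image'],4)[140:260,210:340],None,fx=5,fy=5,interpolation=cv2.INTER_CUBIC);cv2.imwrite('pics/w1c.png',t)
```

```text
(no output)
```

View pics/w1c.png

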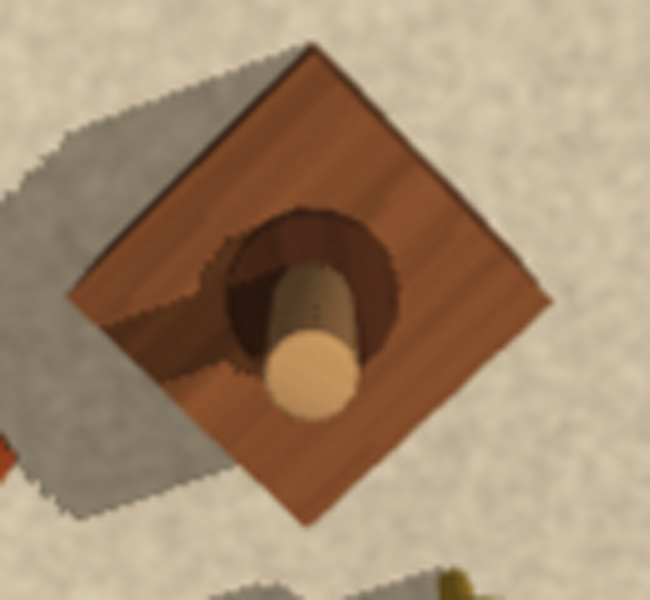

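Run:
```python
from h import *
np.set_printoptions(precision=4,suppress=True)
s=snap('wrist')
print(at_z(s,272.4,215,.15),at_z(s,272.4,198.4,.08),at_z(s,272,198.4,.072), robot.get_obs()['tool_pos'])
```

```text
[ 0.5752 -0.3003  0.15  ] [ 0.574  -0.3001  0.08  ] [ 0.5753 -0.3011  0.072 ] [ 0.5735 -0.2998  0.2412]
```

arm_command([
  [1,0.001,-0.001,-0.05,0],
  [1,0.001,-0.001,-0.1,0],
  [1,0.001,-0.001,-0.13,0],
  [1,0.001,-0.001,-0.144,0],
  [1,0.001,-0.001,-0.144,0],
  [1,0.001,-0.001,-0.144,0],
])

```text
time: 4.12
tool_pos: [0.5757, -0.3026, 0.0987]
ee_rot: [3.138, 0.001, 1.227]
wrist_force: [-0.5, 0.1, 0.8]
width: 0.094
```

arm_command([
  [0.1,0,0,0,0],
  [0.1,0,0,0,0],
  [0.1,0,0,0,0],
  [0,0,0,0,0],
  [0,0,0,0,0],
  [0,0,0,0,0],
])

```text
time: 4.88
tool_pos: [0.5746, -0.3021, 0.0962]
ee_rot: [-3.141, -0.0, 1.227]
wrist_force: [0.0, 0.4, -0.6]
width: 0.0376
```

arm_command([
  [0,0,0,0,0],
  [0,0,0,0,0],
  [0,0,0,0,0],
  [0,0,0,0,0],
])

```text
time: 5.38
tool_pos: [0.5746, -0.3021, 0.0962]
ee_rot: [-3.141, -0.0, 1.227]
wrist_force: [1.1, 1.0, -0.4]
width: 0.0175
```

arm_command([
  [0,0,0,0.02,0],
  [0,0,0,0.04,0],
  [0,0,0,0.07,0],
  [0,0,0,0.1,0],
  [0,0,0,0.1,0],
  [0,0,0,0.1,0],
])

```text
time: 6.12
tool_pos: [0.5745, -0.3021, 0.1961]
ee_rot: [-3.141, -0.0, 1.227]
wrist_force: [-0.3, 0.4, -1.1]
width: 0.0173
```

Run:
```python
from h import *
snap('side','s1.png');snap('wrist','w2.png')
print(robot.get_obs()['width'],robot.get_obs()['tool_pos'])
```

```text
0.017631456705064004 [ 0.57394719 -0.30172741  0.19440219]
```

View pics/s1.png

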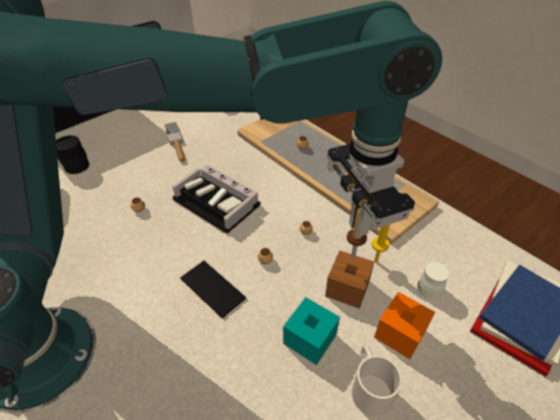

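View pics/w2.png

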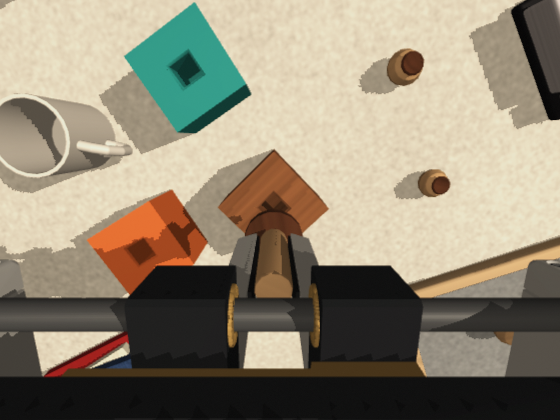

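arm_command([
  [0,-0.077,0.348,0,0],
  [0,-0.077,0.348,0,0],
  [0,-0.077,0.348,0,0],
  [0,-0.077,0.348,0,0],
  [0,-0.077,0.348,0,0],
  [0,-0.077,0.348,0,0],
  [0,-0.077,0.348,0,0],
  [0,-0.077,0.348,0,0],
])

```text
time: 7.22
tool_pos: [0.4973, 0.0454, 0.1953]
ee_rot: [-3.14, 0.001, 1.227]
wrist_force: [-0.1, -0.9, -0.6]
width: 0.0175
```

arm_command([
  [0,0,0,-0.02,0],
  [0,0,0,-0.035,0],
  [0,0,0,-0.035,0],
  [0,0,0,-0.035,0],
])

```text
time: 7.72
tool_pos: [0.498, 0.0453, 0.1615]
ee_rot: [3.141, -0.0, 1.226]
wrist_force: [0.3, -1.1, -0.5]
width: 0.0177
```

Run:
```python
from h import *
np.set_printoptions(precision=4,suppress=True)
o=robot.get_obs();print(o['tool_pos'],o['wrist_force'],o['width'])
for c in('side','wrist','top'):
    s=snap(c,c+'3.png'); p=o['tool_pos'];print(c,'tip',proj(s,p-[0,0,.084]),'press',proj(s,[.497,.046,.053]))
    i=cv2.cvtColor(s['image'],4)
    if c=='side': cv2.imwrite('pics/side3c.png',cv2.resize(i[120:240,165:285],None,fx=5,fy=5,interpolation=cv2.INTER_CUBIC))
```

```text
[0.498  0.0453 0.1615] [ 0.2511 -1.1485 -0.5456] 0.01768453532969527
side tip [223.339  198.9722] press [223.8768 206.0771]
wrist tip [272.1505 214.7438] press [272.5656 207.2438]
top tip [219.737  229.0242] press [220.9645 229.6167]
```

View pics/side3c.png

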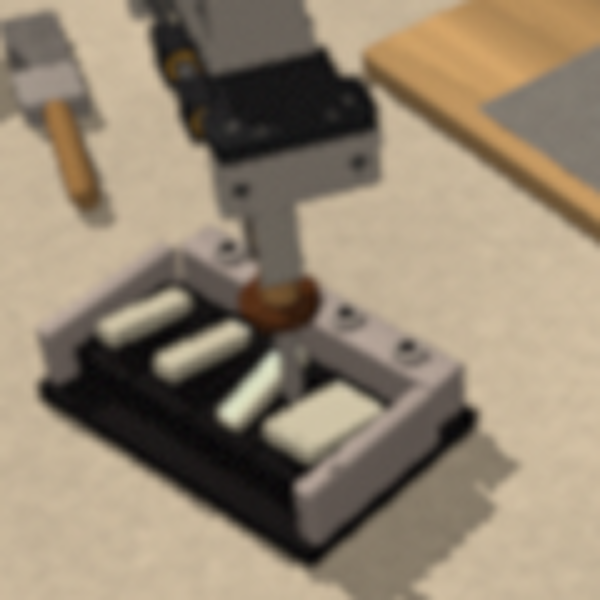

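View pics/wrist3.png

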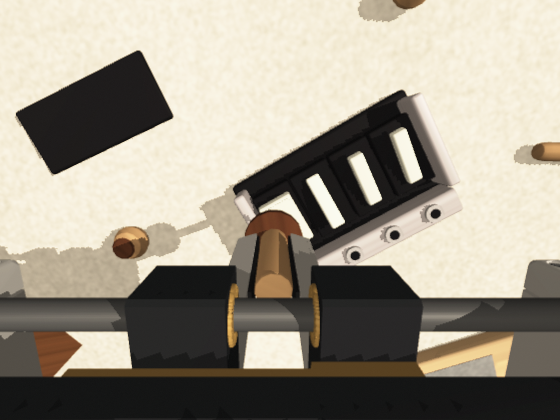

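arm_command([
  [0,-0.001,0.001,-0.01,0],
  [0,-0.001,0.001,-0.02,0],
  [0,-0.001,0.001,-0.023,0],
  [0,-0.001,0.001,-0.025,0],
  [0,-0.001,0.001,-0.027,0],
  [0,-0.001,0.001,-0.028,0],
  [0,-0.001,0.001,-0.029,0],
  [0,-0.001,0.001,-0.03,0],
  [0,-0.001,0.001,-0.031,0],
  [0,-0.001,0.001,-0.031,0],
])

```text
time: 9.12
tool_pos: [0.4965, 0.0468, 0.13]
ee_rot: [-3.141, 0.0, 1.227]
wrist_force: [-1.2, -0.5, 1.6]
width: 0.0177
```

arm_command([
  [0,0,0,-0.001,0],
  [0,0,0,-0.002,0],
  [0,0,0,-0.002,0],
])

```text
time: 9.5
tool_pos: [0.4965, 0.0468, 0.128]
ee_rot: [-3.141, 0.0, 1.227]
wrist_force: [-2.0, -0.0, 0.2]
width: 0.0175
```

arm_command([
  [0,0,0,-0.001,0],
  [0,0,0,-0.001,0],
])

```text
time: 9.75
tool_pos: [0.4965, 0.0468, 0.1271]
ee_rot: [-3.141, 0.0, 1.227]
wrist_force: [-2.6, -0.3, 1.3]
width: 0.0175
```

arm_command([
  [0,0,0,-0.001,0],
  [0,0,0,-0.001,0],
])

```text
time: 10.0
tool_pos: [0.4966, 0.0468, 0.1266]
ee_rot: [3.141, -0.0, 1.227]
wrist_force: [-2.6, -1.2, 3.5]
width: 0.0174
```

Run:
```python
from h import *
np.set_printoptions(precision=4,suppress=True)
o=robot.get_obs();print(o['tool_pos'],o['wrist_force'],o['width'])
s=snap('side','s4.png')
i=cv2.cvtColor(s['image'],4)
cv2.imwrite('pics/s4c.png',cv2.resize(i[120:240,165:285],None,fx=5,fy=5,interpolation=cv2.INTER_CUBIC))
```

```text
[0.4966 0.0468 0.1266] [-2.6178 -1.2428  3.5463] 0.017365434783494508
```

View pics/s4c.png

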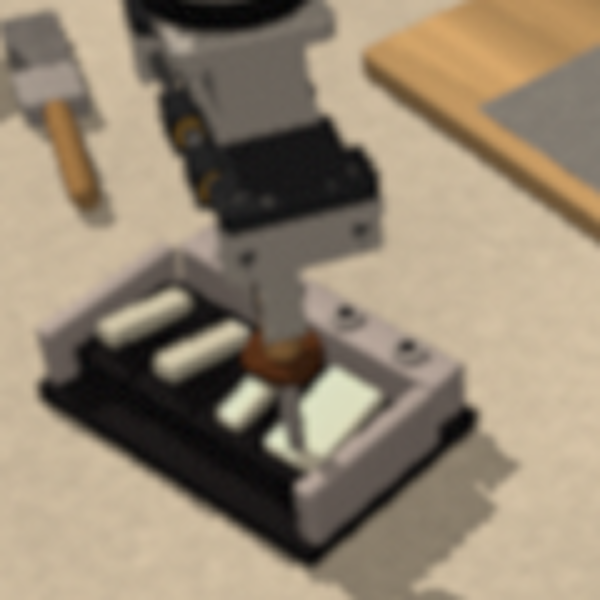

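arm_command([
  [0,0,0,-0.001,0],
  [0,0,0,-0.001,0],
])

```text
time: 10.3
tool_pos: [0.4967, 0.0468, 0.1264]
ee_rot: [3.141, -0.0, 1.227]
wrist_force: [-4.3, -1.3, 6.8]
width: 0.0178
```

arm_command([
  [0,0,0,-0.001,0],
  [0,0,0,-0.001,0],
])

```text
time: 10.55
tool_pos: [0.4969, 0.0468, 0.1263]
ee_rot: [3.14, -0.0, 1.227]
wrist_force: [-4.0, -0.6, 10.4]
width: 0.0177
```

arm_command([
  [0,0,0,0.005,0],
  [0,0,0,0.02,0],
  [0,0,0,0.05,0],
  [0,0,0,0.074,0],
  [0,0,0,0.074,0],
  [0,0,0,0.074,0],
])

```text
time: 11.3
tool_pos: [0.4965, 0.0469, 0.1974]
ee_rot: [-3.141, 0.0, 1.227]
wrist_force: [0.3, 0.2, -0.6]
width: 0.0174
```

Run:
```python
from h import *
np.set_printoptions(precision=4,suppress=True)
o=robot.get_obs();print(o['tool_pos'],o['wrist_force'],o['width'])
s=snap('side','s5.png'); print(proj(s,o['tool_pos']-[0,0,.084]))
i=cv2.cvtColor(s['image'],4)
cv2.imwrite('pics/s5c.png',cv2.resize(i[120:240,165:285],None,fx=5,fy=5,interpolation=cv2.INTER_CUBIC))
```

```text
[0.4965 0.0469 0.1974] [ 0.2737  0.2172 -0.5542] 0.017374299607232444
[220.8981 188.1294]
```

View pics/s5c.png

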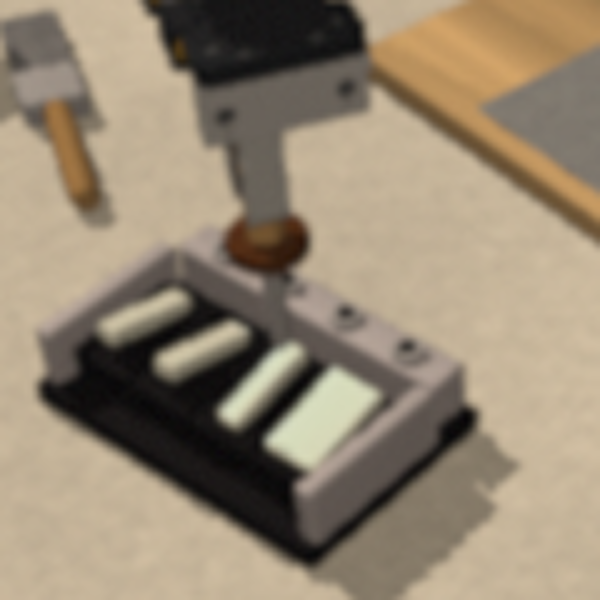

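arm_command([
  [0,0.078,-0.349,0.005,0],
  [0,0.078,-0.349,0.005,0],
  [0,0.078,-0.349,0.005,0],
  [0,0.078,-0.349,0.005,0],
  [0,0.078,-0.349,0.005,0],
  [0,0.078,-0.349,0.005,0],
  [0,0.078,-0.349,0.005,0],
  [0,0.078,-0.349,0.005,0],
  [0,0.078,-0.349,0.005,0],
])

```text
time: 12.48
tool_pos: [0.5746, -0.3005, 0.2032]
ee_rot: [-3.141, -0.001, 1.229]
wrist_force: [-0.3, -0.3, -1.3]
width: 0.0173
```

Run:
```python
from h import *
np.set_printoptions(precision=4,suppress=True)
o=robot.get_obs();print(o['tool_pos'],o['wrist_force'],o['width'])
s=snap('side','s6.png'); print(proj(s,o['tool_pos']-[0,0,.084]),proj(s,[.575,-.302,.072]))
i=cv2.cvtColor(s['image'],4)
cv2.imwrite('pics/s6c.png',cv2.resize(i[190:310,310:430],None,fx=5,fy=5,interpolation=cv2.INTER_CUBIC))
```

```text
[ 0.5746 -0.3005  0.2032] [-0.2932 -0.3061 -1.3418] 0.017317808373752554
[352.0945 254.3111] [350.0924 268.5761]
```

View pics/s6c.png

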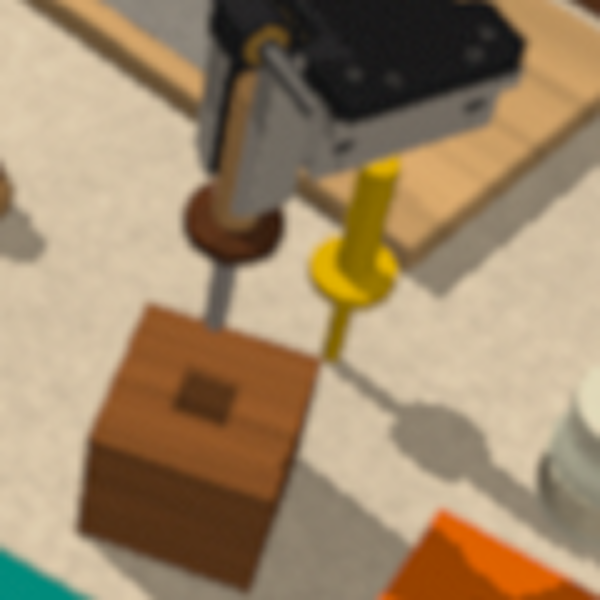

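arm_command([
  [0,0,-0.0015,-0.02,0],
  [0,0,-0.0015,-0.035,0],
  [0,0,-0.0015,-0.042,0],
  [0,0,-0.0015,-0.048,0],
  [0,0,-0.0015,-0.052,0],
  [0,0,-0.0015,-0.056,0],
  [0,0,-0.0015,-0.06,0],
  [0,0,-0.0015,-0.06,0],
])

```text
time: 13.52
tool_pos: [0.5744, -0.3036, 0.1428]
ee_rot: [-3.141, -0.0, 1.227]
wrist_force: [-0.0, 0.9, -0.8]
width: 0.0176
```

arm_command([
  [0,0,0.0015,-0.01,0],
  [0,0,0.0015,-0.02,0],
  [0,0,0.0015,-0.03,0],
  [0,0,0.0015,-0.038,0],
  [0,0,0.0015,-0.042,0],
  [0,0,0.0015,-0.044,0],
  [0,0,0.0015,-0.044,0],
])

```text
time: 14.4
tool_pos: [0.5748, -0.3022, 0.0994]
ee_rot: [3.141, -0.0, 1.227]
wrist_force: [-0.3, -0.4, 0.4]
width: 0.0173
```

arm_command([
  [0,0,0,-0.001,0],
  [0,0,0,-0.002,0],
  [0,0,0,-0.002,0],
])

```text
time: 14.78
tool_pos: [0.5746, -0.3021, 0.0973]
ee_rot: [3.142, -0.0, 1.227]
wrist_force: [-0.5, 0.8, -1.2]
width: 0.018
```

arm_command([
  [0,0,0,-0.001,0],
  [0,0,0,-0.001,0],
])

```text
time: 15.02
tool_pos: [0.5746, -0.3021, 0.0962]
ee_rot: [-3.142, -0.0, 1.227]
wrist_force: [-0.4, -0.6, -0.9]
width: 0.0177
```

arm_command([
  [0,0,0,-0.001,0],
  [0,0,0,-0.001,0],
])

```text
time: 15.28
tool_pos: [0.5747, -0.3022, 0.0962]
ee_rot: [3.141, 0.0, 1.227]
wrist_force: [-1.3, 0.6, 4.2]
width: 0.0176
```

Seated (same height as when grasped, force rising). Release gently.

arm_command([
  [0.3,0,0,0.001,0],
  [0.5,0,0,0.001,0],
  [1,0,0,0.001,0],
  [1,0,0,0.001,0],
  [1,0,0,0.001,0],
  [1,0,0,0.001,0],
  [1,0,0,0.001,0],
  [1,0,0,0.001,0],
])

```text
time: 16.27
tool_pos: [0.5746, -0.3021, 0.0963]
ee_rot: [3.142, -0.0, 1.227]
wrist_force: [0.1, -0.1, 0.3]
width: 0.0929
```

arm_command([
  [1,0,0,0.03,0],
  [1,0,0,0.07,0],
  [1,0,0,0.11,0],
  [1,0,0,0.14,0],
  [1,0,0,0.15,0],
  [1,0,0,0.15,0],
  [1,0,0,0.15,0],
])

```text
time: 17.15
tool_pos: [0.5741, -0.3018, 0.244]
ee_rot: [-3.138, -0.001, 1.227]
wrist_force: [-0.1, 0.8, 0.4]
width: 0.0938
```

Run:
```python
from h import *
np.set_printoptions(precision=4,suppress=True)
o=robot.get_obs();print(o['tool_pos'],o['wrist_force'],o['width'],o['time'])
s=snap('side');w=snap('wrist');t=snap('top')
i=cv2.cvtColor(s['image'],4);j=cv2.cvtColor(w['image'],4);k=cv2.cvtColor(t['image'],4)
f=lambda a:cv2.resize(a,(390,290),interpolation=cv2.INTER_CUBIC)
cv2.imwrite('pics/fin.png',np.vstack([np.hstack([f(i[210:310,310:445]),f(i[150:240,165:286])]),np.hstack([f(j[120:300,170:412]),f(k[175:265,145:266])])]))
```

```text
[ 0.5741 -0.3018  0.244 ] [-0.1388  0.75    0.4038] 0.09382038046709017 17.15
```

View pics/fin.png

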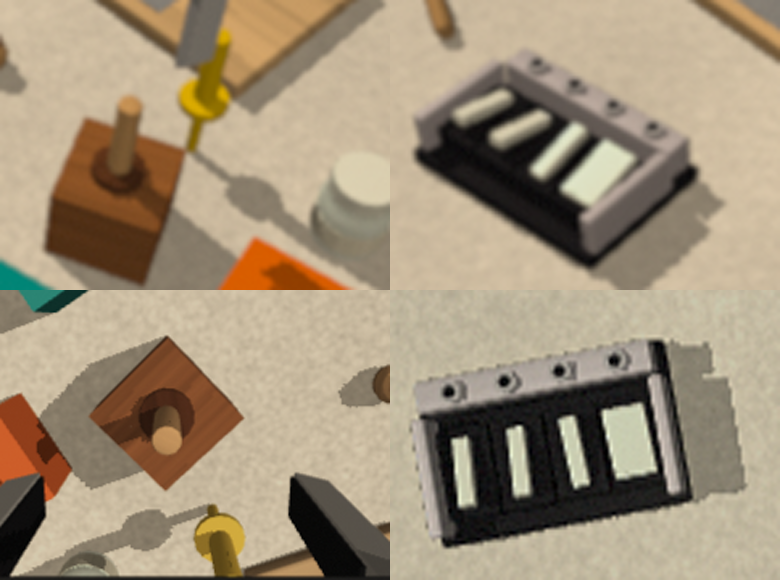

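```bash
python3 -c "
from bench import robot
print(robot.close_job())"
```

```text
the job is handed in; nothing more can be done
None
```

I lifted the wooden-handled stylus out of its stand and pressed down the raised front end of the wide rocker, the rightmost in the row. I then put the stylus back in its stand, moved the gripper clear and handed the job in at about 17 s.

- **Rocker:** the upward wrist force rose to about 10 N while the tool had stopped sinking, so the rocker was against its stop. In the last pictures it has the same slope and shading as the slim rocker beside it, which was already flipped. I had no direct reading of its angle.
- **Slim rockers:** all three look the same as before in the side and top pictures, and only the stylus tip went in among the switches.
- **Stylus:** it seated at the same tool position it was gripped at (about 96 mm tool height, sideways within about 1 mm), with the force rising on contact. The side and wrist pictures show it upright with its flange flat on the brown block.

No check failed or disagreed beyond 1 to 3 pixels between measured and predicted points. The highest wrist force I read was about 11 N.

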